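# Put the pliers and scissors back in their foam

## Robot

A 6-joint arm with a two-finger parallel gripper is mounted at the origin on the work surface. World frame = base frame: x ahead of the robot, y to its left, z up, the work surface at z = 0. Lengths are in m, angles in rad, forces in N, time in s.
With the tool pointing down it reaches from about 0.375 to 0.9 m from the base axis. Payload 3.1 kg.
Tool frame: the origin (TCP) lies at the very end of the fingers, on their centre line; the grasp point (between the pads) lies 19 mm behind it; z points along the fingers, y is the line along which they close (so a half turn about z gives the same grasp; the last joint's range is limited). The gripper opens to 85 mm and grips with 20 to 120 N. Pads are 22 mm wide; open, the fingers measure 114 mm over their backs; the gripper's body (76 mm by 85 mm) begins 54 mm behind the grasp point. The pads swing forward as they close: fully open they stand 13 mm farther back than shut.
Start: joints at [-1.518, 0.527, 1.433, -0, 1.181, -0.178], TCP at [0.143, -0.608, 0.231] pointing down, gripper open.
Joint ranges: [-3.08, 3.08], [-0.75, 2.2], [0.22, 2.44], [-1.43, 4.57], [0, 2.65], [-2.85, 2.85]. Speed limits (rad/s): [2.79, 2.79, 3.14, 3.14, 3.14, 3.14].

## Interface

Orientations are given as a unit quaternion [x, y, z, w].
In Python, from station import sense, snapshot, camera_params, sign_off gives the robot as it stands.
- The arm moves only by the shell command python3 -m handwheel 'ROWS' [OPENING] [FORCE]. ROWS is JSON, a list that holds one entry, the list of rows, each a list of 4 numbers: the shift along the tool's x, y, z in units of 25 mm (1.0 is 25 mm), then the turn about the tool's z in units of 6 degrees (1.0 is 6 degrees). A call has 1 to 20 rows; each row shifts and turns the commanded pose from where the row before left it, along the tool's axes as they then stand; what a row does not reach is not made up. A row lasts 1/8 s, in which the tool goes at most 62.5 mm and 10.7 degrees, less where a joint would pass 70% of its speed; a pose out of reach is approached as far as the arm can. A call is refused whole if a number of a shift passes 1 or a number of a turn 1, either way. A call with a gripper value outside its range is refused whole. OPENING is the finger opening in mm, from 0 to 85.4, set as the call begins (- or left out, the last holds). The fingers move at their own pace and stop on an object; FORCE is the grip in N (left out, the last holds). Time passes only in rows, so rows that do not move let the fingers close. It gives the time, the measured TCP pose, the force, the opening and the grip force at its end, in the units of the state.
- sense(): the state, without advancing time (a new reading comes with each control period).
- snapshot(name): name is "side" or "top"; returns (picture, depth): 400x640x3 uint8, red, green, blue; 400x640 float32, m along the optical axis (not along the pixel's ray), 0 where there is no reading.
- camera_params(name): a dict with "mtx" (3x3 intrinsics, pixels), "D" ([k1, k2, p1, p2, k3] as OpenCV has them; the pictures are not rectified), "extrinsics" (4x4, takes a point from camera to world coordinates). Camera axes: x right, y up, looking along -z (the intrinsics and any distortion apply to the point x, -y, -z); pixel columns grow to the right and rows downward; lengths in m; the calibration is good to about 2 mm. A picture is of the moment at which its call begins. camera_params takes no time and is no camera call.
- sign_off(): hands the job in; it is judged then, once.
The state is a dict: "t": time; "q": joint angles; "qd": joint speeds; "tau": joint torques, N m; "tcp_pos": TCP position; "tool_rot": TCP orientation; "force": force on the tool from outside, world axes, zero at the start; "ft_torque": the same for the moment, N m; "finger_gap": opening from 0.0 (shut) to 1.0 (fully open); "gripper_force": force on a finger pad.
Only numpy, scipy, OpenCV 4.12 (cv2) and the standard library are available. Lean on these libraries where they do the work, as an engineer would, in place of code of your own. Each camera call takes 0.05 s, during which the arm holds its last target. There are 200 camera calls.

## Task

Put the three cross-handled tools on the bench away: the combination pliers, the long-nose pliers and the scissors, each into the foam module cut to its own outline, lying flat and fully home at the bottom of the pocket. Leave the spanner and the screwdriver where they lie on the bench.

Things in the scene. Friction and masses are not known exactly. Their poses are not given: they have to be found in the camera images.
- pliers: Combination pliers. Loose, flat, about 130 g. Origin: underside below the rivet (balance point within 25 mm); x along the jaws, away from the handles; z up. Grip the flat-sided steel joint (24 x 20 x 13 mm in x, y, z), centred on the origin, fingers closing along y. Blunt jaws 22 mm wide to x=+51; yellow handles 47 mm wide to x=-86; 12 mm thick.
- longnose: Long-nose pliers. Loose, flat, about 130 g. Origin: underside below the rivet (balance point within 25 mm); x along the jaws, away from the handles; z up. Grip the flat-sided steel joint (24 x 18 x 13 mm in x, y, z), centred on the origin, fingers closing along y. Jaws taper 16 to 9 mm, to x=+64; yellow handles 44 mm wide to x=-81, 12 mm thick.
- scissors: Scissors. Loose, flat, about 130 g. Origin: underside below the rivet (balance point within 25 mm); x along the jaws, away from the handles; z up. Grip the flat-sided steel joint (24 x 16 x 11 mm in x, y, z), centred on the origin, fingers closing along y. Blades 12 mm wide to x=+62; yellow ring handles 65 mm wide to x=-80, 9 mm thick.
- foam_pliers: Fixed module, black foam on white base: x -95 to 72 mm, 86 wide, 16 high; white pocket floor 6 above bench. Open finger slot x -19 to 19, same depth, full width. Origin: underside, below where the rivet belongs; x to the jaw end; tool goes in x to x, play 2-3 mm a side. For combination pliers: jaw pocket short, 28 wide to x=55; handle pocket 49-53 wide to x=-90, round a foam tongue.
- foam_longnose: Fixed module, black foam on white base: x -95 to 72 mm, 86 wide, 16 high; white pocket floor 6 above bench. Open finger slot x -19 to 19, same depth, full width. Origin: underside, below where the rivet belongs; x to the jaw end; tool goes in x to x, play 2-3 mm a side. For long-nose pliers: jaw pocket narrow, 21 then 16 wide, to x=67; handle pocket 50 wide to x=-84, round a tongue.
- foam_scissors: Fixed module, black foam on white base: x -95 to 72 mm, 86 wide, 16 high; white pocket floor 6 above bench. Open finger slot x -19 to 19, same depth, full width. Origin: underside, below where the rivet belongs; x to the jaw end; tool goes in x to x, play 2-3 mm a side. For scissors: blade pocket 18 wide to x=65; ring pocket 71 wide, x=-27 to -83, with 2 small islands.
- spanner: Loose one-piece steel spanner 140 mm long, lying flat along its x axis among the tools; a bystander, to be left where it is. Origin: underside, mid-length.
- screwdriver: Loose screwdriver with a black handle (65 mm long, 22 mm thick) towards -x and a thin steel shaft towards +x, 131 mm long in all, lying along its x axis among the tools; a bystander, to be left where it is. Origin: underside, 8 mm behind the front end of the handle.
Things that resemble listed ones, but are neither listed nor needed, are in the scene too. Leave any red look-alike of the scissors alone.

How it is judged:
At the end, for the whole second after the job is handed in: Each of the three tools rests in its own foam module: rivet within 8 mm of the module's origin seen from above, underside less than 10 mm above the module's underside (home is 6 mm), tilted less than 0.08 rad, in line with the pocket within 0.15 rad, and at rest (horizontal distance between pliers and foam_pliers below 0.008 m and z of pliers in the frame of foam_pliers below 0.01 m and angle between each of pliers, longnose, scissors's own z axis and vertical below 0.08 rad and angle between the x axis of pliers and the x axis of foam_pliers, either way round below 0.15 rad and linear speed of each of pliers, longnose, scissors below 0.02 m/s and horizontal distance between longnose and foam_longnose below 0.008 m and z of longnose in the frame of foam_longnose below 0.01 m and angle between the x axis of longnose and the x axis of foam_longnose, either way round below 0.15 rad and horizontal distance between scissors and foam_scissors below 0.008 m and z of scissors in the frame of foam_scissors below 0.01 m and angle between the x axis of scissors and the x axis of foam_scissors, either way round below 0.15 rad); the robot touches nothing.
It fails at once if the spanner is moved more than 40 mm from where it lay (distance of spanner from where it was at the start of the episode above 0.04 m).
It fails at once if the screwdriver is moved more than 40 mm from where it lay (distance of screwdriver from where it was at the start of the episode above 0.04 m).
It also fails if it takes over 88 s, if anything falls off the work surface, if the arm or the gripper's body presses on something with over 40 N, if the wrist force passes 120 N, or if a joint passes its speed limit or range.

## Working session

There is one attempt and no reset: what is moved stays moved. The work goes in short steps, Python scripts to look and compute and a shell command to move; the robot and the scene stay as the last step left them, time stands still between calls to the robot, and variables do not carry over. Pictures are saved under pics/ and viewed, at most 14 in all, crops included, and the job is handed in when it is done.

```bash
mkdir -p pics; ls
python3 - <<'E'
from station import *
import cv2,numpy as np
for n in("top","side"):
    p,d=snapshot(n); cv2.imwrite(f"pics/{n}0.png",p[:,:,::-1]); np.savez(f"{n}0.npz",p=p,d=d)
    c=camera_params(n); print(n,c)
s=sense();print(s['t'],s['tcp_pos'],s['tool_rot'])
E
```

```text
pics
top {'mtx': array([[504.70715979,   0.        , 319.88506506],
       [  0.        , 504.70715979, 199.47855502],
       [  0.        ,   0.        ,   1.        ]]), 'D': array([-0.00668886,  0.        ,  0.        ,  0.        ,  0.        ]), 'extrinsics': array([[ 0.01856875,  0.99576076, -0.09008722,  0.31265714],
       [-0.99982551,  0.01830969, -0.00370132, -0.07961035],
       [-0.00203616,  0.09014023,  0.995927  ,  1.58640592],
       [ 0.        ,  0.        ,  0.        ,  1.        ]])}
side {'mtx': array([[423.7167678 ,   0.        , 312.10354703],
       [  0.        , 423.7167678 , 207.03481931],
       [  0.        ,   0.        ,   1.        ]]), 'D': array([0.02696627, 0.        , 0.        , 0.        , 0.        ]), 'extrinsics': array([[ 0.85451712, -0.28505336,  0.43421778,  1.00304814],
       [ 0.51892337,  0.50516343, -0.6895857 , -0.95884382],
       [-0.02278222,  0.81458854,  0.57959165,  0.7799569 ],
       [ 0.        ,  0.        ,  0.        ,  1.        ]])}
0.1 [ 0.14297371 -0.60776344  0.23044669] [ 9.93347466e-01  1.15151452e-01  5.63549558e-05 -9.75886088e-04]
```

View pics/top0.png

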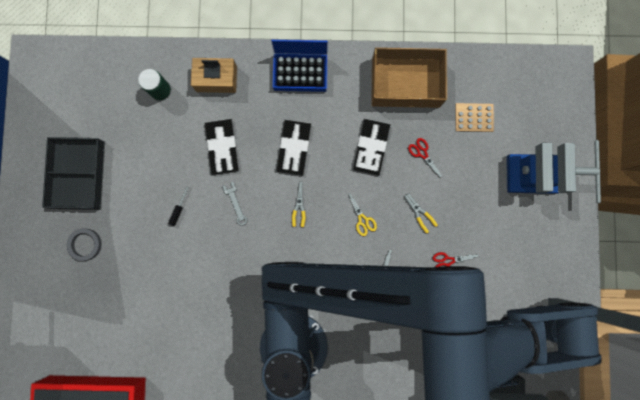

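View pics/side0.png

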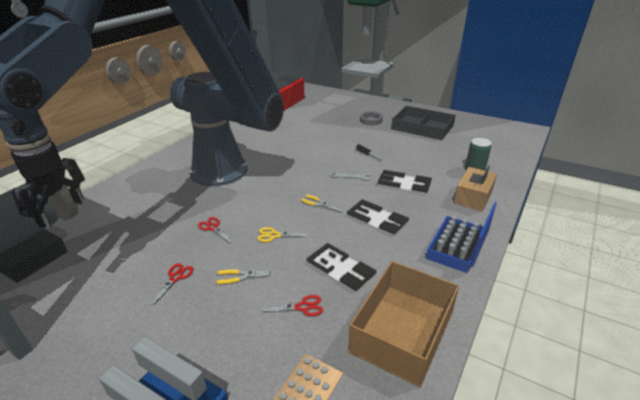

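Run:
```python
import cv2,numpy as np
p=np.load("top0.npz")['p'][:,:,::-1]
cv2.imwrite("pics/crop1.png",cv2.resize(p[112:244,195:450],None,fx=3.1,fy=3.1,interpolation=cv2.INTER_CUBIC))
p=np.load("side0.npz")['p'][:,:,::-1]
cv2.imwrite("pics/crop2.png",cv2.resize(p[165:295,205:440],None,fx=3.3,fy=3.3,interpolation=cv2.INTER_CUBIC))
```

```text
(no output)
```

View pics/crop1.png

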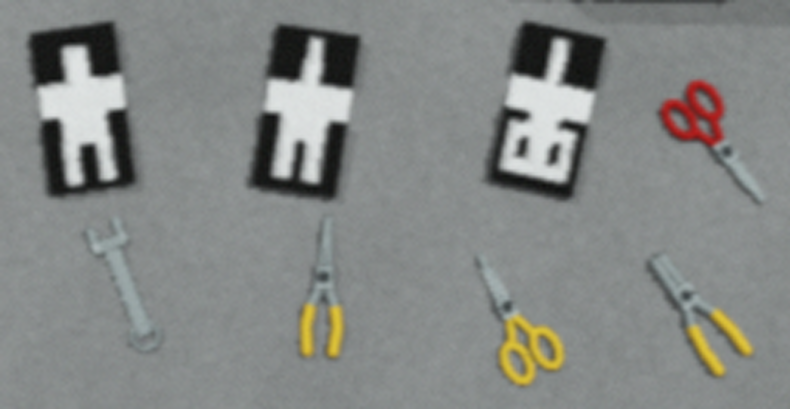

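View pics/crop2.png

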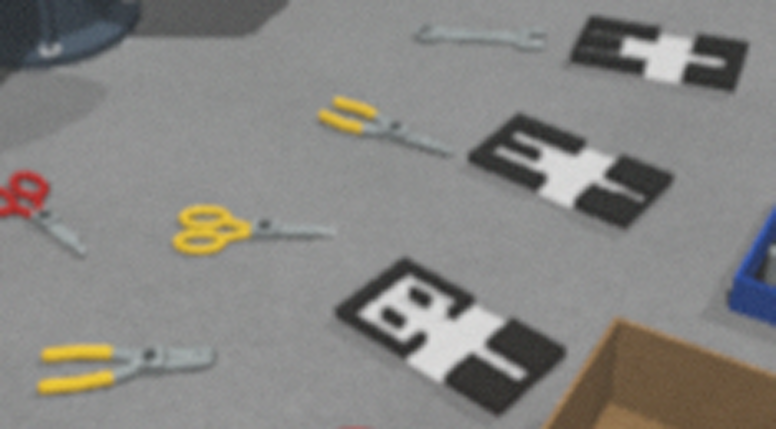

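```bash
cat > vis.py <<'E'
import cv2,numpy as np
from station import *
def ray(n,uv,z):
    c=camera_params(n); E=c['extrinsics']
    q=cv2.undistortPoints(np.array(uv,float).reshape(-1,1,2),c['mtx'],c['D'])[:,0]
    d=np.c_[q[:,0],-q[:,1],-np.ones(len(q))]@E[:3,:3].T; o=E[:3,3]
    return o+d*((z-o[2])/d[:,2])[:,None]
def pix(n,P):
    c=camera_params(n);E=c['extrinsics'];x=(np.asarray(P,float).reshape(-1,3)-E[:3,3])@E[:3,:3]
    return cv2.projectPoints(x*[1,-1,-1],np.zeros(3),np.zeros(3),c['mtx'],c['D'])[0][:,0]
def yellow(p):
    h=cv2.cvtColor(p,cv2.COLOR_RGB2HSV); return cv2.inRange(h,(18,110,90),(35,255,255))
def rivet(p,uv,r=3):
    u,v=map(round,uv); g=cv2.cvtColor(p,cv2.COLOR_RGB2GRAY).astype(float)[v-r:v+r+1,u-r:u+r+1]
    w=np.clip(100-g,0,None); y,x=np.mgrid[v-r:v+r+1,u-r:u+r+1]; return np.array([(w*x).sum(),(w*y).sum()])/w.sum()
E
python3 - <<'E'
from vis import *
im={n:np.load(n+"0.npz")['p'] for n in("top","side")}
seed={"longnose":((298.9,201.4),(325,203.2),.013,.011),"scissors":((358.5,211),(285,233.2),.011,.009),"pliers":((416.6,207.5),(250.5,272.3),.013,.011)}
for k,(a,b,zr,zh) in seed.items():
  for n,s in(("top",a),("side",b)):
    p=im[n]; uv=rivet(p,s); r=ray(n,uv,zr)[0]
    v,u=np.nonzero(yellow(p)); h=ray(n,np.c_[u,v],zh); h=h[np.linalg.norm((h-r)[:,:2],axis=1)<.1]
    # handle centroid over area-equal world grid ~ pixel mean
    m=h.mean(0); d=r-m; print(k,n,uv.round(1),r[:2].round(4),"yaw",np.degrees(np.arctan2(d[1],d[0])).round(1),len(h),np.linalg.norm(d[:2]).round(3))
for n in im:
  p=im[n]; g=cv2.cvtColor(p,cv2.COLOR_RGB2GRAY)
  ms={"top":[(222,147),(294,148),(371,148)],"side":[(404,181),(378,216),(341,266)]}[n]
  for k,c in zip(("pliers","longnose","scissors"),ms):
    m=((g<75)|(g>195)).astype(np.uint8)
    v,u=np.nonzero(m); P=ray(n,np.c_[u,v],.016)[:,:2]; c0=ray(n,[c],.016)[0,:2]
    s=np.linalg.norm(P-c0,axis=1)<.11
    mm=np.zeros_like(m); mm[v[s],u[s]]=1
    _,L,S,_=cv2.connectedComponentsWithStats(mm); i=1+np.argmax(S[1:,4]); v,u=np.nonzero(L==i)
    P=ray(n,np.c_[u,v],.016)[:,:2]
    (cc,wh,ang)=cv2.minAreaRect((P*1000).astype(np.float32)); b=cv2.boxPoints((cc,wh,ang))
    e=[b[1]-b[0],b[2]-b[1]]; e=max(e,key=np.linalg.norm); e=e/np.linalg.norm(e); e=e if e[0]>0 else -e
    w=(g[v,u]>150); W=ray(n,np.c_[u,v][w],.006)[:,:2].mean(0)*1000
    print(k,n,"rect",np.round(cc,1),np.round(wh,1),"yaw",np.degrees(np.arctan2(e[1],e[0])).round(1),"orig",(np.array(cc)+11.5*e).round(1),'allmean',(P.mean(0)*1000).round(1))
E
```

```text
longnose top [298.8 200.8] [ 0.4495 -0.0077] yaw -0.6 132 0.054
longnose side [324. 203.] [ 0.4498 -0.009 ] yaw 2.6 86 0.051
scissors top [358.  210.7] [ 0.4223 -0.1935] yaw 28.3 251 0.048
scissors side [284.6 233. ] [ 0.4249 -0.1936] yaw 33.0 220 0.048
pliers top [416.  207.5] [ 0.4353 -0.3746] yaw 36.8 142 0.055
pliers side [249.6 272.1] [ 0.4382 -0.3729] yaw 43.6 181 0.056
pliers top rect [611.3 239. ] [133.7  81.9] yaw 11.3 orig [622.5 241.3] allmean [615.5 240.5]
longnose top rect [618.6   8.9] [137.6  82.9] yaw 12.1 orig [629.8  11.3] allmean [616.4  12.7]
scissors top rect [ 624.7 -232.5] [ 81.8 136.7] yaw -13.1 orig [ 635.9 -235.1] allmean [ 614.6 -230.6]Traceback (most recent call last):
  File "<stdin>", line 22, in <module>
  File "vis.py", line 5, in ray
    q=cv2.undistortPoints(np.array(uv,float).reshape(-1,1,2),c['mtx'],c['D'])[:,0]
      ~~~~~~~~~~~~~~~~~~~^^^^^^^^^^^^^^^^^^^^^^^^^^^^^^^^^^^^^^^^^^^^^^^^^^^^
cv2.error: OpenCV(4.12.0) /io/opencv/modules/calib3d/src/undistort.dispatch.cpp:347: error: (-215:Assertion failed) CV_IS_MAT(_src) && CV_IS_MAT(_dst) && (_src->rows == 1 || _src->cols == 1) && (_dst->rows == 1 || _dst->cols == 1) && _src->cols + _src->rows - 1 == _dst->rows + _dst->cols - 1 && (CV_MAT_TYPE(_src->type) == CV_32FC2 || CV_MAT_TYPE(_src->type) == CV_64FC2) && (CV_MAT_TYPE(_dst->type) == CV_32FC2 || CV_MAT_TYPE(_dst->type) == CV_64FC2) in function 'cvUndistortPointsInternal'
```

```bash
cat > mod.py <<'E'
from vis import *
S=6
for n in("top","side"):
  p=np.load(n+"0.npz")['p']; g0=cv2.cvtColor(p,cv2.COLOR_RGB2GRAY)
  ms={"top":[(222,147),(294,148),(371,148)],"side":[(404,181),(378,216),(341,266)]}[n]
  for k,c in zip(("pliers","longnose","scissors"),ms):
    r=48; x0,y0=c[0]-r,c[1]-r
    g=cv2.resize(g0[y0:y0+2*r,x0:x0+2*r],None,fx=S,fy=S,interpolation=cv2.INTER_CUBIC)
    m=(g<80).astype(np.uint8)
    v,u=np.nonzero(m); uv=np.c_[(u+.5)/S-.5+x0,(v+.5)/S-.5+y0]
    P=ray(n,uv,.016)[:,:2]*1000; c0=P.mean(0); c0=ray(n,[c],.016)[0,:2]*1000
    mm=np.zeros_like(m); s=np.linalg.norm(P-c0,axis=1)<108; mm[v[s],u[s]]=1
    _,L,St,_=cv2.connectedComponentsWithStats(mm); keep=[i for i in range(1,len(St)) if St[i,4]>200*S]
    s=np.isin(L[v,u],keep); P=P[s]
    cc,wh,ang=cv2.minAreaRect(P.astype(np.float32)); b=cv2.boxPoints((cc,wh,ang))
    e=max([b[1]-b[0],b[2]-b[1]],key=np.linalg.norm); e=e/np.linalg.norm(e); e=e if e[0]>0 else -e; f=np.array([-e[1],e[0]])
    Lx=max(wh)-167; Ly=min(wh)-86
    cam=camera_params(n)['extrinsics'][:2,3]*1000-cc
    cor=np.array(cc)-e*np.sign(cam@e)*Lx/2-f*np.sign(cam@f)*Ly/2
    print(k,n,len(keep),np.round(cc,1),np.round((Lx,Ly),1),"yaw",np.degrees(np.arctan2(e[1],e[0])).round(1),"orig",(cor+11.5*e).round(1),(cc+11.5*e).round(1))
E
python3 mod.py
```

```text
pliers top 2 [615.6 241.5] [5.4 4.6] yaw 9.5 orig [629.3 246.1] [627.  243.4]
longnose top 2 [617.3  14.4] [6. 4.] yaw -7.3 orig [631.9  14.6] [628.7  13. ]
scissors top 2 [ 623.3 -230.7] [5.8 5. ] yaw -11.7 orig [ 636.9 -236.1] [ 634.6 -233. ]
pliers side 2 [621.  235.7] [-1.6  9.3] yaw 9.8 orig [632.3 242.4] [632.3 237.6]
longnose side 2 [623.2   8. ] [1.6 7.9] yaw -7.4 orig [634.3  10.6] [634.6   6.5]
scissors side 2 [ 630.  -236.5] [3.1 4.8] yaw -11.4 orig [ 640.2 -236.2] [ 641.2 -238.8]
```

```bash
cat > mod2.py <<'E'
from vis import *
N={"pliers":((630,244.5),9.6,28),"longnose":((632,12.5),-7.35,18),"scissors":((637,-235),-11.5,18)}
def run(n,p,N=N):
  g=cv2.cvtColor(p,cv2.COLOR_RGB2GRAY)
  for k,(o,yaw,_) in N.items():
    a=np.radians(yaw); e=np.array([np.cos(a),np.sin(a)]); f=np.array([-e[1],e[0]]); o=np.array(o,float)
    cam=camera_params(n)['extrinsics'][:2,3]*1000-o
    def edges(base,d):   # white span along d around base: positions of its two edges, mm
      t=np.arange(-50,50,.25); W=np.c_[base+t[:,None]*d,np.full(len(t),11.)]/1000
      uv=pix(n,W); v=cv2.remap(g,uv[:,0].astype(np.float32),uv[:,1].astype(np.float32),cv2.INTER_LINEAR)[:,0].astype(float)
      mid=len(t)//2; th=(v[mid-12:mid+12].max()+30)/2
      i=mid
      while i>0 and v[i]>th:i-=1
      j=mid
      while j<len(t)-1 and v[j]>th:j+=1
      out=[]
      for q,sg in((i,-1),(j,1)):
        z=.016 if sg*(cam@d)>0 else .006
        out.append((ray(n,[uv[q]],z)[0,:2]*1000-o)@d)
      return out
    X=np.array([edges(o+y*f,e) for y in(-34,-30,-26,26,30,34)])
    Y=np.array([edges(o+x*e,f) for x in(28,34,40,46)])
    xc=np.median(X.mean(1)); yc=np.median(Y.mean(1))
    yy=[-34,-30,-26,26,30,34]
    print(k,n,"xc,span",xc.round(1),np.median(np.diff(X)).round(1),"yc,w",yc.round(1),np.diff(Y)[:,0].round(1),"orig",(o+xc*e+yc*f).round(1),"slot yaw corr",np.degrees(-np.polyfit(yy,X.mean(1),1)[0]).round(1))
if __name__=="__main__":
  for n in("top","side"): run(n,np.load(n+"0.npz")['p'])
E
python3 mod2.py
```

```text
pliers top xc,span -1.1 38.4 yc,w -0.1 [27.4 27.9 27.7 27.7] orig [629.  244.2] slot yaw corr -0.1
longnose top xc,span -1.7 37.8 yc,w -0.7 [21.1 20.8 19.6 17.1] orig [630.2  12.1] slot yaw corr -0.3
scissors top xc,span -0.8 37.6 yc,w 0.2 [17.3 17.8 18.1 18.3] orig [ 636.3 -234.7] slot yaw corr -0.1
pliers side xc,span -0.1 40.7 yc,w 0.7 [37.5 37.7 37.2 38. ] orig [629.8 245.2] slot yaw corr 0.1
longnose side xc,span 0.1 41.7 yc,w 0.5 [28.4 27.4 27.7 26.7] orig [632.2  13. ] slot yaw corr -0.4
scissors side xc,span 1.5 40.8 yc,w 1.3 [21.5 21.5 22.  21.5] orig [ 638.7 -234. ] slot yaw corr 0.3
```

```bash
cat > go.py <<'E'
import sys,numpy as np
from station import sense
from scipy.spatial.transform import Rotation as R
x,y,z,yaw=map(float,sys.argv[1:5]); s=sense(); M=R.from_quat(s['tool_rot']).as_matrix()
psi=np.degrees(np.arctan2(M[1,0],M[0,0])); turn=-((yaw-psi+90)%180-90)
if len(sys.argv)>5: turn=-(yaw-psi)
a=np.radians(psi-turn); d=np.array([x,y,z])-np.array(s['tcp_pos'])*1000
T=np.array([[np.cos(a),np.sin(a),0],[np.sin(a),-np.cos(a),0],[0,0,-1]])
print("t",round(s['t'],2),"psi",psi.round(2),"tilt",np.degrees(np.arccos(-M[2,2])).round(2),"turn units",(turn/6).round(2),"shift units AFTER turn",(d@T/25).round(2),"q",np.round(s['q'],2),'gap',s['finger_gap'],'F',np.round(s['force'],1))
E
python3 go.py 436.5 -374 80 40
```

```text
t 0.1 psi 13.22 tilt 0.11 turn units -4.46 shift units AFTER turn [15.    0.38  6.02] q [-1.52  0.53  1.43 -0.    1.18 -0.18] gap 0.9988353723989034 F [ 0.4 -0.6 -0.2]
```

```bash
python3 -m handwheel '[[[0,0,0,-0.9],[0,0,0,-0.9],[0,0,0,-0.9],[0,0,0,-0.9],[0,0,0,-0.86],[1,0.03,0.4,0],[1,0.03,0.4,0],[1,0.03,0.4,0],[1,0.03,0.4,0],[1,0.03,0.4,0],[1,0.03,0.4,0],[1,0.03,0.4,0],[1,0.03,0.4,0],[1,0.03,0.4,0],[1,0.03,0.4,0],[1,0.03,0.4,0],[1,0.03,0.4,0],[1,0.03,0.4,0],[1,0,0.4,0],[1,0,0.4,0]]]' 50 40; python3 go.py 436.5 -374 4 40
```

```text
t: 2.6
tcp_pos: [0.4377, -0.3725, 0.0806]
tool_rot: [0.94, 0.342, -0.0, -0.0]
force: [0.0, 0.0, 0.5]
finger_gap: 0.589
gripper_force: 0.0
t 2.6 psi 40.03 tilt 0.05 turn units 0.01 shift units AFTER turn [-0.08  0.02  3.06] q [-0.9   0.67  1.68  0.    0.79 -0.03] gap 0.58924856332951 F [0.  0.  0.5]
```

```bash
python3 -m handwheel '[[[-0.08,0.02,0.5,0],[0,0,0.5,0],[0,0,0.5,0],[0,0,0.5,0],[0,0,0.5,0],[0,0,0.3,0],[0,0,0.25,0],[0,0,0,0]]]' && python3 -m handwheel '[[[0,0,0,0],[0,0,0,0],[0,0,0,0],[0,0,0,0],[0,0,0,0],[0,0,0,0]]]' 10 50
```

```text
t: 3.6
tcp_pos: [0.4353, -0.3764, 0.0047]
tool_rot: [0.94, 0.342, -0.0, -0.0]
force: [0.2, -0.2, 0.8]
finger_gap: 0.585
gripper_force: 0.0
t: 4.35
tcp_pos: [0.4353, -0.3767, 0.0055]
tool_rot: [0.94, 0.342, -0.0, 0.0]
force: [-2.2, -0.3, 5.7]
finger_gap: 0.238
gripper_force: 42.0
```

```bash
python3 -m handwheel '[[[0,0,-0.3,0],[0,0,-0.6,0],[0,0,-0.8,0],[0,0,-0.8,0],[0,0,-0.6,0],[0,0,0,0],[0,0,0,0]]]'; python3 go.py 627.4 244.1 80 9.6;python3 - <<'E'
from vis import *
p,d=snapshot("top"); np.savez("top1.npz",p=p); q,_=snapshot("side")
P=pix("top",[.437,-.374,.08])[0].astype(int);Q=pix("side",[.437,-.374,.08])[0].astype(int);print(P,Q)
f=lambda im,c:cv2.resize(im[c[1]-45:c[1]+45,c[0]-45:c[0]+45,::-1],None,fx=4.3,fy=4.3,interpolation=cv2.INTER_CUBIC)
cv2.imwrite("pics/g1.png",np.hstack([f(p,P),f(q,Q)]))
E
```

```text
t: 5.22
tcp_pos: [0.4352, -0.3762, 0.0823]
tool_rot: [0.94, 0.342, -0.0, -0.0]
force: [-0.2, -0.3, -2.2]
finger_gap: 0.231
gripper_force: 41.7
t 5.22 psi 39.98 tilt 0.04 turn units 5.06 shift units AFTER turn [ 11.72 -23.18   0.09] q [-0.91  0.67  1.68  0.    0.79 -0.03] gap 0.2313603300712541 F [-0.2 -0.3 -2.2]
[420 205] [246 252]
```

View pics/g1.png

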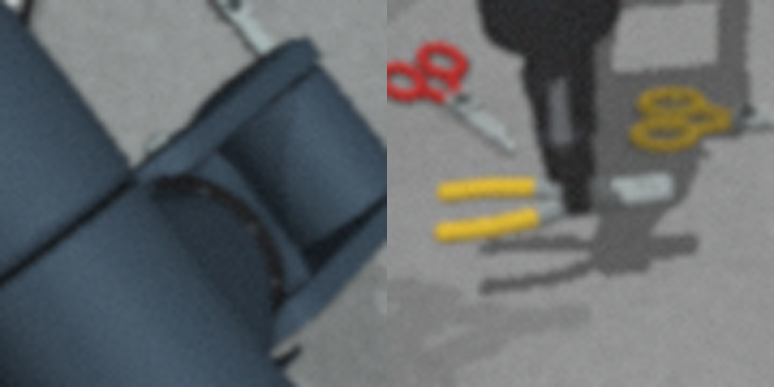

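```bash
python3 -m handwheel '[[[0,0,0,1],[0,0,0,1],[0,0,0,1],[0,0,0,1],[0,0,0,1],[0,0,0,0],[0.5,-1,0,0],[0.5,-1,0,0],[0.5,-1,0,0],[0.5,-1,0,0],[0.5,-1,0,0],[0.5,-1,0,0],[0.5,-1,0,0],[0.5,-1,0,0],[0.5,-1,0,0],[0.5,-1,0,0],[0.5,-1,0,0],[0.5,-1,0,0],[0.5,-1,0,0],[0.5,-1,0,0]]]' && python3 -m handwheel '[[[0.5,-1,0,0],[0.5,-1,0,0],[0.5,-1,0,0],[0.5,-1,0,0],[0.5,-1,0,0],[0.5,-1,0,0],[0.5,-1,0,0],[0.5,-1,0,0],[0.2,-0.9,0,0],[0,0,0,0],[0,0,0,0]]]'; python3 go.py 627.4 244.1 40 9.6
```

```text
t: 7.82
tcp_pos: [0.5471, -0.0006, 0.0822]
tool_rot: [0.996, 0.088, -0.0, -0.0]
force: [0.7, 0.3, -0.8]
finger_gap: 0.235
gripper_force: 41.7
t: 9.2
tcp_pos: [0.6112, 0.2352, 0.0822]
tool_rot: [0.996, 0.087, -0.001, 0.0]
force: [-0.6, -0.1, -1.7]
finger_gap: 0.234
gripper_force: 41.7
t 9.2 psi 10.02 tilt 0.09 turn units 0.07 shift units AFTER turn [ 0.7  -0.24  1.69] q [ 0.2   0.75  1.46 -0.    0.93  1.59] gap 0.23365728282355983 F [-0.6 -0.1 -1.7]
```

```bash
python3 -m handwheel '[[[0,0,0,0.07],[0.4,-0.12,0.4,0],[0.3,-0.12,0.4,0],[0,0,0.4,0],[0,0,0.4,0],[0,0,0.1,0],[0,0,0,0],[0,0,0,0]]]'; python3 go.py 627.4 244.1 10 9.6;python3 - <<'E'
from vis import *
p,d=snapshot("top"); np.savez("top2.npz",p=p); q,_=snapshot("side"); np.savez("side2.npz",p=q)
P=pix("top",[.6,.244,.02])[0].astype(int);Q=pix("side",[.63,.244,.02])[0].astype(int);print(P,Q)
f=lambda im,c:cv2.resize(im[c[1]-38:c[1]+38,c[0]-38:c[0]+38,::-1],None,fx=5.2,fy=5.2,interpolation=cv2.INTER_CUBIC)
cv2.imwrite("pics/g2.png",np.hstack([f(p,P),f(q,Q)]))
E
```

```text
t: 10.2
tcp_pos: [0.6284, 0.2447, 0.0405]
tool_rot: [0.997, 0.083, 0.0, -0.0]
force: [0.1, -0.4, -1.1]
finger_gap: 0.233
gripper_force: 41.7
t 10.2 psi 9.57 tilt 0.05 turn units -0.01 shift units AFTER turn [-0.04  0.02  1.22] q [ 0.21  0.83  1.43 -0.    0.89  1.61] gap 0.2328429824508934 F [ 0.1 -0.4 -1.1]
[219 151] [407 178]
```

View pics/g2.png

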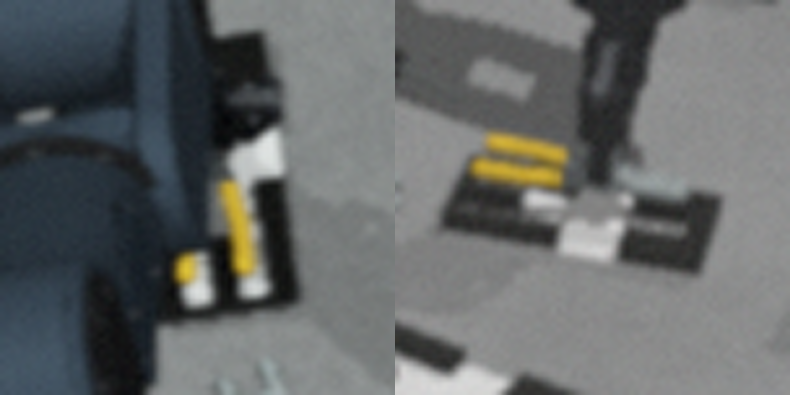

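Run:
```python
from vis import *
a=np.radians(9.6);e=np.array([np.cos(a),np.sin(a)]);f=np.array([-e[1],e[0]]);o=np.array([630,244.5])
for n in("top","side"):
  p=np.load(n+"2.npz")['p']; S=5
  P=cv2.resize(p,None,fx=S,fy=S,interpolation=cv2.INTER_CUBIC); v,u=np.nonzero(yellow(P)); uv=np.c_[(u+.5)/S-.5,(v+.5)/S-.5]
  W=ray(n,uv,.035+(.012 if n=="top" else .009))[:,:2]*1000-o; W=W[np.linalg.norm(W,axis=1)<120]; X=W@e;Y=W@f
  print(n,"x end",np.percentile(X,[0.5,1.5,99]).round(1),"y",np.percentile(Y,[0.5,99.5]).round(1))
```

```text
top x end [-81.5 -80.8 -25.8] y [-25.2  21.9]
side x end [-80.8 -79.5 -24.1] y [-33.3  26.6]
```

```bash
cat > ye.py <<'E'
from vis import *
def ends(n,p,o,yaw,z,S=5):
  a=np.radians(yaw);e=np.array([np.cos(a),np.sin(a)]);f=np.array([-e[1],e[0]]);o=np.array(o)
  P=cv2.resize(p,None,fx=S,fy=S,interpolation=cv2.INTER_CUBIC); v,u=np.nonzero(yellow(P)); uv=np.c_[(u+.5)/S-.5,(v+.5)/S-.5]
  W=ray(n,uv,z)[:,:2]*1000-o; W=W[np.linalg.norm(W,axis=1)<110]; X=W@e;Y=W@f
  return np.percentile(X,[0.5,1.5,99]).round(1),np.percentile(Y,[0.5,99.5]).round(1)
E
python3 - <<'E'
from ye import *
for n,z in(("top",.012),("side",.009)):
  p=np.load(n+"0.npz")['p']
  for o,y in (((435.3,-374.6),40),((449.5,-7.7),1),((422.3,-193.5),30)): print(n,o,ends(n,p,o,y,z))
E
```

```text
top (435.3, -374.6) (array([-82.7, -81.6, -27.2]), array([-19.9,  27.8]))
top (449.5, -7.7) (array([-79.9, -79.3, -29.9]), array([-19.8,  22.7]))
top (422.3, -193.5) (array([-77.7, -76.6, -13.9]), array([-29.4,  33.6]))
side (435.3, -374.6) (array([-81. , -79.7, -26.5]), array([-25.8,  25. ]))
side (449.5, -7.7) (array([-77.1, -75.9, -29.3]), array([-24.1,  23.4]))
side (422.3, -193.5) (array([-74.3, -73.1, -11.8]), array([-36.3,  28.7]))
```

```bash
python3 -m handwheel '[[[-0.12,0,0,0],[0,0,0.3,0],[0,0,0.25,0],[0,0,0.2,0],[0,0,0.15,0],[0,0,0,0],[0,0,0,0]]]'; python3 go.py 625.5 244.3 11 9.6
```

```text
t: 11.18
tcp_pos: [0.6253, 0.2442, 0.0177]
tool_rot: [0.997, 0.083, 0.0, -0.0]
force: [-0.0, -0.0, -1.2]
finger_gap: 0.233
gripper_force: 41.7
t 11.18 psi 9.56 tilt 0.01 turn units -0.01 shift units AFTER turn [ 0.01 -0.    0.27] q [0.21 0.86 1.44 0.   0.85 1.61] gap 0.2334516447542237 F [-0.  -0.  -1.2]
```

Free entry, no contact. Continue down.

```bash
python3 -m handwheel '[[[0,0,0.1,0],[0,0,0.1,0],[0,0,0.05,0],[0,0,0,0],[0,0,0,0]]]'; python3 go.py 625.5 244.3 11 9.6
```

```text
t: 11.8
tcp_pos: [0.6252, 0.2441, 0.0117]
tool_rot: [0.997, 0.083, 0.0, 0.0]
force: [-1.3, -0.2, 2.7]
finger_gap: 0.231
gripper_force: 42.2
t 11.8 psi 9.57 tilt 0.0 turn units -0.01 shift units AFTER turn [ 0.01 -0.01  0.03] q [ 0.21  0.87  1.44 -0.    0.84  1.61] gap 0.23148864046012646 F [-1.3 -0.2  2.7]
```

```bash
python3 -m handwheel '[[[0,0,0,0],[0,0,0,0],[0,0,0,0],[0,0,-0.3,0],[0,0,-0.6,0],[0,0,-0.9,0],[0,0,-0.9,0],[0,0,0,0.7],[0,0,0,0.73],[-0.7,1,0,0],[-0.7,1,0,0],[-0.7,1,0,0],[-0.7,1,0,0],[-0.7,1,0,0],[-0.7,1,0,0],[-0.7,1,0,0],[-0.7,1,0,0],[-0.7,1,0,0],[-0.7,1,0,0],[0,0,0,0]]]' 45; python3 go.py 450 -8 5 1;python3 - <<'E'
from vis import *
p,d=snapshot("top"); np.savez("top3.npz",p=p); q,_=snapshot("side"); np.savez("side3.npz",p=q)
P=pix("top",[.6,.244,.02])[0].astype(int);Q=pix("side",[.63,.244,.02])[0].astype(int)
f=lambda im,c:cv2.resize(im[c[1]-38:c[1]+38,c[0]-38:c[0]+38,::-1],None,fx=5.2,fy=5.2,interpolation=cv2.INTER_CUBIC)
cv2.imwrite("pics/g3.png",np.hstack([f(p,P),f(q,Q)]))
E
```

```text
t: 14.3
tcp_pos: [0.4541, -0.01, 0.0798]
tool_rot: [1.0, 0.007, 0.0, 0.0]
force: [-0.8, -0.1, 0.2]
finger_gap: 0.526
gripper_force: 0.0
t 14.3 psi 0.81 tilt 0.04 turn units -0.03 shift units AFTER turn [-0.16 -0.08  2.99] q [-0.27  0.58  1.98 -0.    0.58  1.29] gap 0.5256656498547758 F [-0.8 -0.1  0.2]
```

View pics/g3.png

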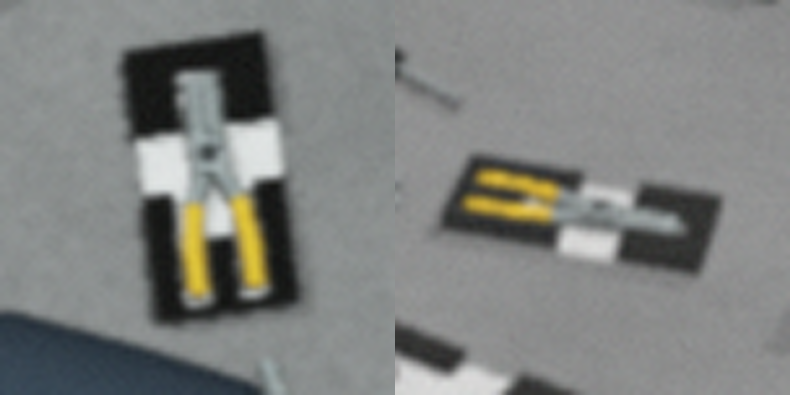

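Run:
```python
from vis import *
o=np.array([629,244.2]);a=np.radians(9.6);e=np.array([np.cos(a),np.sin(a)]);f=np.array([-e[1],e[0]])
for n,uv in(("top",(219-38+208/5.2,151-38+151/5.2)),("side",(407-38+603/5.2-395/5.2,178-38+204/5.2))):
  p=np.load(n+"3.npz")['p']; u=rivet(p,uv); W=ray(n,[u],.019)[0,:2]*1000; print(n,u.round(1),W.round(1),((W-o)@e).round(1),((W-o)@f).round(1))
```

```text
top [220.6 141.7] [631.5 242.7] 2.3 -1.9
side [nan nan] [nan nan] nan nanvis.py:15: RuntimeWarning: invalid value encountered in divide
  w=np.clip(100-g,0,None); y,x=np.mgrid[v-r:v+r+1,u-r:u+r+1]; return np.array([(w*x).sum(),(w*y).sum()])/w.sum()
```

```bash
python3 -m handwheel '[[[0,-0.08,0.4,0],[0,0,0.5,0],[0,0,0.5,0],[0,0,0.5,0],[0,0,0.5,0],[0,0,0.4,0],[0,0,0.15,0],[0,0,0,0]]]'; python3 go.py 450 -8 5 1
```

```text
t: 15.4
tcp_pos: [0.4544, -0.0069, 0.0048]
tool_rot: [1.0, 0.009, -0.0, -0.0]
force: [-0.3, 0.5, 0.0]
finger_gap: 0.527
gripper_force: 0.0
t 15.4 psi 0.98 tilt 0.02 turn units -0.0 shift units AFTER turn [-0.18  0.04 -0.01] q [-0.26  0.74  2.01  0.    0.39  1.29] gap 0.5273865463755318 F [-0.3  0.5  0. ]
```

```bash
python3 -m handwheel '[[[-0.18,0.04,0,0],[0,0,0,0]]]'>/dev/null; python3 -m handwheel '[[[0,0,0,0],[0,0,0,0],[0,0,0,0],[0,0,0,0],[0,0,0,0],[0,0,-0.3,0],[0,0,-0.6,0],[0,0,-0.8,0],[0,0,-0.8,0],[0,0,-0.5,0],[0,0,0,0],[0,0,0,0]]]' 10 50;  python3 go.py 631 12.3 40 -7.35
```

```text
t: 17.15
tcp_pos: [0.4497, -0.0078, 0.0797]
tool_rot: [1.0, 0.009, -0.0, -0.0]
force: [-0.1, 0.6, -1.0]
finger_gap: 0.191
gripper_force: 49.9
t 17.15 psi 0.98 tilt 0.05 turn units 1.39 shift units AFTER turn [ 7.09 -1.73  1.59] q [-0.27  0.58  1.99  0.    0.57  1.29] gap 0.191475819704057 F [-0.1  0.6 -1. ]
```

```bash
python3 -m handwheel '[[[0,0,0,0.7],[0,0,0,0.69],[1,-0.25,0,0],[1,-0.25,0,0],[1,-0.25,0,0],[1,-0.25,0,0],[1,-0.25,0.2,0],[1,-0.25,0.4,0],[0.6,-0.1,0.4,0],[0.4,-0.1,0.4,0],[0,0,0.2,0],[0,0,0,0],[0,0,0,0],[0,0,0,0]]]'; python3 go.py 631 12.3 40 -7.35;python3 - <<'E'
from ye import *
p,d=snapshot("top"); np.savez("top4.npz",p=p); q,_=snapshot("side"); np.savez("side4.npz",p=q)
for n,i,z in(("top",p,.012),("side",q,.009)): print(n,ends(n,i,(630.2,12.1),-7.35,.035+z))
P=pix("top",[.6,.012,.02])[0].astype(int);Q=pix("side",[.63,.012,.02])[0].astype(int);print(P,Q)
f=lambda im,c:cv2.resize(im[c[1]-38:c[1]+38,c[0]-38:c[0]+38,::-1],None,fx=5.2,fy=5.2,interpolation=cv2.INTER_CUBIC)
cv2.imwrite("pics/g4.png",np.hstack([f(p,P),f(q,Q)]))
E
```

```text
t: 18.9
tcp_pos: [0.6289, 0.0118, 0.0406]
tool_rot: [0.998, -0.064, 0.0, 0.0]
force: [0.7, -0.2, -2.2]
finger_gap: 0.192
gripper_force: 49.9
t 18.9 psi -7.36 tilt 0.03 turn units -0.0 shift units AFTER turn [ 0.08 -0.03  0.02] q [-0.16  0.78  1.55  0.    0.81  1.54] gap 0.1918334104390548 F [ 0.7 -0.2 -2.2]
top (array([-82.1, -82.1, -77.7]), array([-17.5, -11.4]))
side (array([-79.1, -78.1, -31.2]), array([-29.5,  23.5]))
[293 152] [379 214]
```

View pics/g4.png

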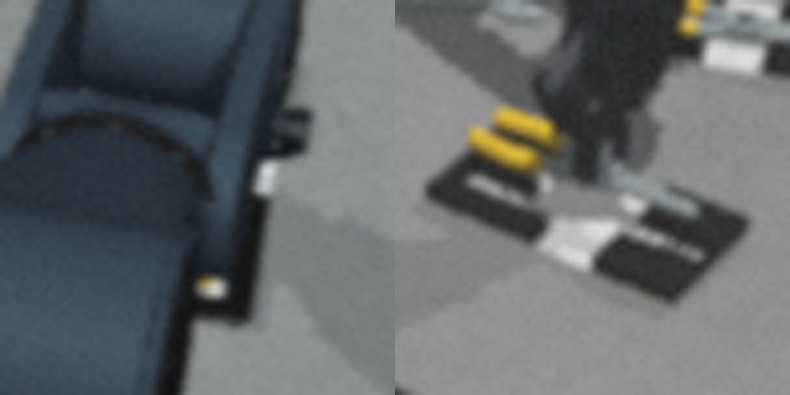

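```bash
python3 -m handwheel '[[[0.08,-0.02,0,0],[0,0,0.3,0],[0,0,0.25,0],[0,0,0.2,0],[0,0,0.15,0],[0,0,0,0],[0,0,0,0]]]'; python3 -m handwheel '[[[0,0,0.1,0],[0,0,0.1,0],[0,0,0.05,0],[0,0,0,0],[0,0,0,0]]]'; python3 go.py 631 12.1 11 -7.35
```

```text
t: 19.88
tcp_pos: [0.6312, 0.0121, 0.0176]
tool_rot: [0.998, -0.064, 0.0, 0.0]
force: [0.6, -0.5, -1.6]
finger_gap: 0.19
gripper_force: 49.9
t: 20.5
tcp_pos: [0.6309, 0.0121, 0.0116]
tool_rot: [0.998, -0.064, -0.0, -0.0]
force: [-0.7, -0.2, 1.9]
finger_gap: 0.19
gripper_force: 50.3
t 20.5 psi -7.36 tilt 0.01 turn units -0.0 shift units AFTER turn [ 0.   -0.    0.02] q [-0.16  0.83  1.55 -0.    0.76  1.54] gap 0.18986328782649675 F [-0.7 -0.2  1.9]
```

```bash
python3 -m handwheel '[[[0,0,0,0],[0,0,0,0],[0,0,0,0],[0,0,-0.3,0],[0,0,-0.6,0],[0,0,-0.9,0],[0,0,-0.9,0],[0,0,0,-0.9],[0,0,0,-0.9],[0,0,0,-0.9],[0,0,0,-0.9],[0,0,0,-0.9],[0,0,0,-0.9],[0,0,0,-0.83]]]' 40; python3 -m handwheel '[[[-0.95,0.25,0,0],[-0.95,0.25,0,0],[-0.95,0.25,0,0],[-0.95,0.25,0,0],[-0.95,0.25,0,0],[-0.95,0.25,0,0],[-0.95,0.25,0,0],[-0.95,0.25,0,0],[-0.95,0.25,0,0],[-0.95,0.25,0,0],[-0.95,0.25,0,0],[-0.85,0.2,0,0],[0,0,0,0],[0,0,0,0]]]';  python3 go.py 423.3 -193.5 5 30;python3 - <<'E'
from vis import *
p,d=snapshot("top"); np.savez("top5.npz",p=p); q,_=snapshot("side"); np.savez("side5.npz",p=q)
P=pix("top",[.6,.012,.02])[0].astype(int);Q=pix("side",[.63,.012,.02])[0].astype(int)
f=lambda im,c:cv2.resize(im[c[1]-38:c[1]+38,c[0]-38:c[0]+38,::-1],None,fx=5.2,fy=5.2,interpolation=cv2.INTER_CUBIC)
cv2.imwrite("pics/g5.png",np.hstack([f(p,P),f(q,Q)]))
E
```

```text
t: 22.25
tcp_pos: [0.6314, 0.012, 0.0802]
tool_rot: [0.965, 0.26, 0.001, 0.0]
force: [-0.1, 0.3, -0.3]
finger_gap: 0.471
gripper_force: 0.0
t: 24.0
tcp_pos: [0.424, -0.1933, 0.0795]
tool_rot: [0.966, 0.259, 0.001, 0.001]
force: [-0.1, 0.1, -0.3]
finger_gap: 0.469
gripper_force: 0.0
t 24.0 psi 30.01 tilt 0.1 turn units 0.0 shift units AFTER turn [-0.03 -0.01  2.98] q [-0.67  0.59  1.96  0.    0.6   0.38] gap 0.4687800404148771 F [-0.1  0.1 -0.3]
```

View pics/g5.png

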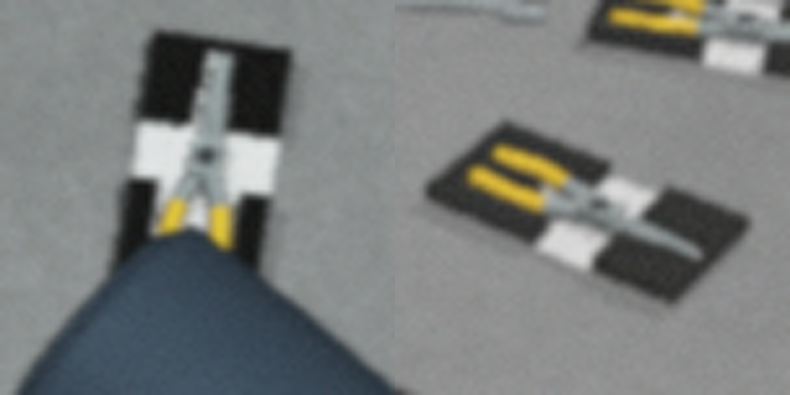

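Long-nose is seated, with its rivet at the slot centre (top crop 206,155). Now the scissors.

```bash
python3 -m handwheel '[[[-0.03,0,0.4,0],[0,0,0.5,0],[0,0,0.5,0],[0,0,0.5,0],[0,0,0.5,0],[0,0,0.4,0],[0,0,0.18,0],[0,0,0,0],[0,0,0,0]]]'; python3 -m handwheel '[[[0,0,0,0],[0,0,0,0],[0,0,0,0],[0,0,0,0],[0,0,0,0],[0,0,0,0]]]' 8 50; python3 go.py 423.3 -193.5 5 30
```

```text
t: 25.22
tcp_pos: [0.4229, -0.1936, 0.0046]
tool_rot: [0.966, 0.259, 0.0, 0.0]
force: [-0.2, 0.8, 0.3]
finger_gap: 0.468
gripper_force: 0.0
t: 25.98
tcp_pos: [0.4228, -0.1936, 0.0049]
tool_rot: [0.966, 0.259, 0.0, 0.0]
force: [-0.7, 0.1, 5.6]
finger_gap: 0.165
gripper_force: 49.2
t 25.98 psi 30.03 tilt 0.04 turn units 0.01 shift units AFTER turn [ 0.02  0.01 -0.  ] q [-0.67  0.75  1.98  0.    0.41  0.38] gap 0.1649211552535613 F [-0.7  0.1  5.6]
```

```bash
python3 -m handwheel '[[[0,0,-0.3,0],[0,0,-0.6,0],[0,0,-0.8,0],[0,0,-0.8,0],[0,0,-0.5,0],[0,0,0,0],[0,0,0,0]]]'; python3 go.py 637 -235.3 40 -11.5
```

```text
t: 26.85
tcp_pos: [0.4224, -0.1933, 0.0791]
tool_rot: [0.966, 0.259, -0.0, -0.0]
force: [0.9, 0.4, -2.0]
finger_gap: 0.163
gripper_force: 48.6
t 26.85 psi 30.02 tilt 0.04 turn units 6.92 shift units AFTER turn [ 8.74 -0.07  1.56] q [-0.67  0.59  1.96  0.    0.6   0.38] gap 0.16307941029449954 F [ 0.9  0.4 -2. ]
```

```bash
python3 -m handwheel '[[[0,0,0,1],[0,0,0,1],[0,0,0,1],[0,0,0,1],[0,0,0,1],[0,0,0,1],[0,0,0,0.92],[1,0,0,0],[1,0,0,0],[1,0,0,0],[1,0,0,0],[1,0,0,0],[1,0,0,0],[1,0,0.2,0],[0.9,-0.07,0.4,0],[0.5,0,0.4,0],[0.34,0,0.4,0],[0,0,0.16,0],[0,0,0,0],[0,0,0,0]]]'; python3 go.py 637 -235.3 40 -11.5;python3 - <<'E'
from ye import *
p,d=snapshot("top"); np.savez("top6.npz",p=p); q,_=snapshot("side"); np.savez("side6.npz",p=q)
for n,i,z in(("top",p,.012),("side",q,.009)): print(n,ends(n,i,(636.3,-234.7),-11.5,.035+z))
P=pix("top",[.61,-.235,.02])[0].astype(int);Q=pix("side",[.62,-.235,.02])[0].astype(int);print(P,Q)
f=lambda im,c:cv2.resize(im[c[1]-38:c[1]+38,c[0]-38:c[0]+38,::-1],None,fx=5.2,fy=5.2,interpolation=cv2.INTER_CUBIC)
cv2.imwrite("pics/g6.png",np.hstack([f(p,P),f(q,Q)]))
E
```

```text
t: 29.35
tcp_pos: [0.6368, -0.2354, 0.0407]
tool_rot: [0.995, -0.1, -0.0, 0.0]
force: [-0.7, -0.1, -0.8]
finger_gap: 0.164
gripper_force: 48.6
t 29.35 psi -11.51 tilt 0.0 turn units -0.0 shift units AFTER turn [ 0.01 -0.    0.03] q [-0.52  0.83  1.41 -0.    0.9   1.25] gap 0.163513900098204 F [-0.7 -0.1 -0.8]Traceback (most recent call last):
  File "<stdin>", line 3, in <module>
  File "ye.py", line 6, in ends
    return np.percentile(X,[0.5,1.5,99]).round(1),np.percentile(Y,[0.5,99.5]).round(1)
           ~~~~~~~~~~~~~^^^^^^^^^^^^^^^^
    return _quantile_unchecked(
        a, q, axis, out, overwrite_input, method, keepdims, weights)
    return _ureduce(a,
                    func=_quantile_ureduce_func,
    ...<5 lines>...
                    overwrite_input=overwrite_input,
                    method=method)
    r = func(a, **kwargs)
    result = _quantile(arr,
                       quantiles=q,
    ...<2 lines>...
                       out=out,
                       weights=wgt)
    slices_having_nans = np.isnan(arr[-1, ...])
                                  ~~~^^^^^^^^^
IndexError: index -1 is out of bounds for axis 0 with size 0
```

```bash
python3 - <<'E'
from ye import *
q,_=snapshot("side"); print(ends("side",q,(636.3,-234.7),-11.5,.044))
q0=np.load("side0.npz")['p']; print("ref",ends("side",q0,(422.3,-193.5),29.5,.009))
E
python3 -m handwheel '[[[0,0,0,0],[0,0,0.3,0],[0,0,0.25,0],[0,0,0.2,0],[0,0,0.12,0],[0,0,0.05,0],[0,0,0,0],[0,0,0,0]]]'; python3 go.py 637 -235.3 10.5 -11.5
```

```text
(array([-72.9, -71.6, -16.8]), array([-35.8,   8.9]))
ref (array([-74.3, -73.1, -11.8]), array([-36.7,  28.2]))
t: 30.5
tcp_pos: [0.6373, -0.2354, 0.0175]
tool_rot: [0.995, -0.1, 0.0, 0.0]
force: [-0.3, -0.7, -0.6]
finger_gap: 0.168
gripper_force: 48.6
t 30.5 psi -11.5 tilt 0.02 turn units 0.0 shift units AFTER turn [-0.01 -0.    0.28] q [-0.52  0.86  1.42  0.    0.86  1.25] gap 0.16813317927980803 F [-0.3 -0.7 -0.6]
```

```bash
python3 -m handwheel '[[[0,0,0.1,0],[0,0,0.1,0],[0,0,0.06,0],[0,0,0,0],[0,0,0,0]]]'; python3 go.py 637 -235.3 11 -11.5
```

```text
t: 31.12
tcp_pos: [0.6371, -0.2353, 0.011]
tool_rot: [0.995, -0.1, -0.0, -0.0]
force: [-0.2, 0.4, 2.0]
finger_gap: 0.162
gripper_force: 48.9
t 31.12 psi -11.49 tilt 0.01 turn units 0.0 shift units AFTER turn [-0.  0. -0.] q [-0.52  0.87  1.42 -0.    0.85  1.25] gap 0.1623458968797839 F [-0.2  0.4  2. ]
```

Seated. Release, lift, and back off toward the robot for a last look.

```bash
python3 -m handwheel '[[[0,0,0,0],[0,0,0,0],[0,0,0,0],[0,0,0,0],[0,0,-0.3,0],[0,0,-0.6,0],[0,0,-0.9,0],[0,0,-1,0],[0,0,-1,0],[-0.6,1,0,0],[-0.6,1,0,0],[-0.6,1,0,0],[-0.6,1,0,0],[-0.6,1,0,0],[-0.6,1,0,0],[-0.6,1,0,0],[-0.6,1,0,0],[-0.6,1,0,0],[-0.6,1,0,0]]]' 40; python3 -m handwheel '[[[0,1,0,0],[0,1,0,0],[0,0,0,0],[0,0,0,0]]]'
python3 - <<'E'
from vis import *
p,d=snapshot("top"); np.savez("top7.npz",p=p); q,_=snapshot("side"); np.savez("side7.npz",p=q)
a=cv2.resize(p[112:184,195:405,::-1],None,fx=3.7,fy=3.7,interpolation=cv2.INTER_CUBIC)
b=cv2.resize(q[160:300,290:440,::-1],None,fx=2.2,fy=2.2,interpolation=cv2.INTER_CUBIC)
c=np.zeros((a.shape[0]+b.shape[0],a.shape[1],3),np.uint8);c[:len(a)]=a;c[len(a):,:b.shape[1]]=b
cv2.imwrite("pics/g7.png",c)
o=[("pliers",(629,244.2),9.6,.019,(221,142)),("longnose",(630.2,12.1),-7.35,.019,(294.5,143)),("scissors",(636.3,-234.7),-11.5,.017,(372,143))]
for k,m,y,z,s in o:
  W=ray("top",[rivet(p,rivet(p,s))],z)[0,:2]*1000-m; a=np.radians(y); print(k,(W@[np.cos(a),np.sin(a)]).round(1),(W@[-np.sin(a),np.cos(a)]).round(1))
E
```

```text
t: 33.5
tcp_pos: [0.44, -0.4515, 0.1073]
tool_rot: [0.995, -0.1, 0.001, 0.001]
force: [0.2, -0.4, 0.1]
finger_gap: 0.474
gripper_force: 0.0
t: 34.0
tcp_pos: [0.4304, -0.4985, 0.1063]
tool_rot: [0.995, -0.1, -0.0, -0.0]
force: [-0.0, 0.5, -0.4]
finger_gap: 0.465
gripper_force: 0.0
pliers 2.0 -2.0
longnose 0.2 -2.1
scissors 1.7 -1.9
```

View pics/g7.png

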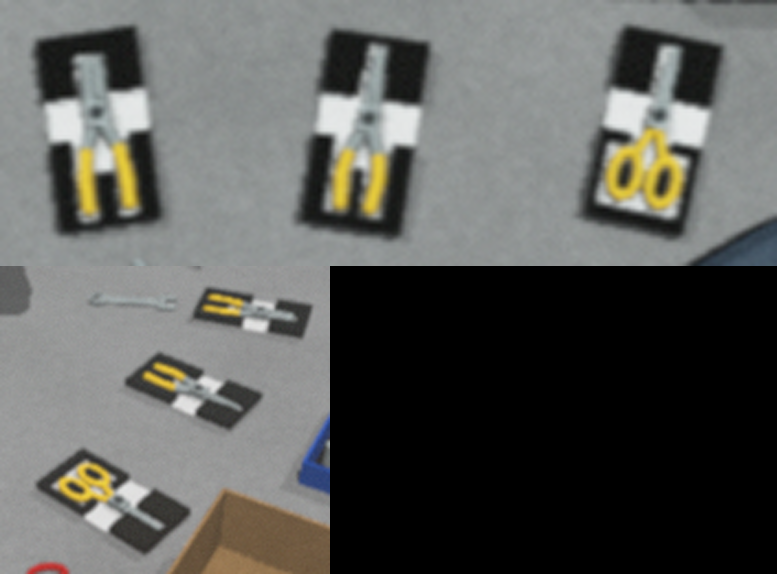

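```bash
python3 -c "
from station import *
print(sign_off())"
```

```text
the job is handed in; nothing more can be done
None
```

I put the pliers, long-nose pliers and scissors into their own foam modules and handed the job in at about 34 s. In the last pictures each rivet is within about 3 mm of where it belongs. The gripper heights when I set them down match fully home, and I did not touch the spanner or the screwdriver. The hand-in gave no verdict.

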